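# Thread the guide rod through a mini printer's two bushings

## Task

Switch the power box off at its toggle first. Then take the guide rod with the square end block out of the wooden stand, nose down, thread it through the printer's upper bushing and then its lower bushing, and finish holding it there, still and upright, with the end block hanging about 15 mm clear above the upper bushing so that the clips can be fitted; the program ends while the gripper still holds the rod. Leave the round-knobbed spindle, the jar and the spool where they are.

Things in the scene. Friction and masses are not known exactly. Their poses are not given: they have to be found in the camera images.
- toggle (a joint): toggle on the power box (a fixed box 130 x 90 x 46 mm, black). Radians: 0 = on, leaning 0.5 rad towards the box's -x side; 1.0 = off, leaning 0.5 rad towards the box's +x side. It is top-heavy: it falls to whichever stop it is past the middle (0.5) of; pushing it over takes about 1 N
- toggle_grip (a point): centre of the toggle's grey grip block (14 mm thick in the swing direction, 32 mm wide, 24 mm along the stalk), 50 mm from the hinge. The hinge is 55 mm above the table along the box's y axis, over the box's centre. At on, the axes of this point are the box's: the toggle leans back along -x and must be pushed along +x (about 48 mm at the grip centre). Grip centre is 99 mm above the table at on and off, 105 mm half-way. Two lugs beside the stalk reach 62 mm above the table
- upper_bush (a point): centre of the top mouth of the upper bushing, 150 mm above the table, on the fixed mini printer. Upright through-hole 14 mm in diameter, rimmed by a thin brass flange, in an aluminium bracket 15 mm thick and 44 mm wide. x axis: away from the printer's white tower (56 mm wide, 22 mm thick, its near face 49 mm from the bore axis on the -x side, 148 mm high). z up
- lower_bush (a point): centre of the bottom mouth of the lower bushing, 60 mm above the table, directly under the upper one: same bracket and 14 mm bore, from 60 to 75 mm high. Free air below it down to the printer's base top at 22 mm above the table. Same axes as upper_bush
- rod_block (a point): centre of the aluminium square end block (24 x 24 mm across, 40 mm high, sides along this point's x and y) of the guide rod; z up along the rod. Below the block is a steel shank 12 mm in diameter and 120 mm long. Whole rod 160 mm, about 0.16 kg. It starts upright in the stand, its block centre 150 mm above the table
- rod_tip (a point): lower end (nose tip) of the guide rod, on its axis 140 mm below rod_block; the last 8 mm taper from 12 mm to 6 mm diameter
- guide_rod: the guide rod as a whole, origin at its nose tip (same point as rod_tip), z up along the rod
- rod_stand: fixed plywood stand 150 x 60 x 60 mm, origin at the centre of its underside, with two 13 mm holes 50 mm deep at x = -40 and +40 mm along its x axis: one holds the guide rod, the other the spindle (either way round), both with noses 10 mm above the table. The rod's block sides start along the stand's axes
- spindle_knob (a point): centre of the round knob (26 mm diameter, 26 mm high) of the spare spindle, a similar 12 mm shank 100 mm long; its knob centre is 123 mm above the table. Leave it in its hole
- jar: loose screw jar, 56 mm diameter, 60 mm high, beyond the printer, origin at its underside. Leave it
- spool: loose filament spool lying flat, 100 mm diameter, 42 mm high, beyond the printer, origin at its underside. Leave it
Mind the look-alikes: they are no part of the job. Leave any red look-alike of the guide_rod alone.

How it is judged:
By the outcome, as a careful person would: the job done as asked, in the order asked, and still so for the second after the job is handed in, while the arm keeps its last pose, push and grip.
It also fails if it takes over 67 s, if anything falls off the work surface, if the arm or the gripper's body presses on something with over 40 N, if the wrist force passes 120 N, or if a joint passes its speed limit or range.

## Robot

A 6-joint arm with a two-finger parallel gripper is mounted at the origin on the work surface. World frame = base frame: x ahead of the robot, y to its left, z up, the work surface at z = 0. Lengths are in m, angles in rad, forces in N, time in s.
With the tool pointing down it reaches from about 0.375 to 0.9 m from the base axis. Payload 3.1 kg.
Tool frame: the origin (TCP) lies at the centre of the arm's flange, where the gripper is bolted on; the fingertips stand 173 mm ahead of it and the grasp point (between the pads) lies 155 mm ahead of it; z points along the fingers, y is the line along which they close (so a half turn about z gives the same grasp; the last joint's range is limited). The gripper opens to 85 mm and grips with 20 to 120 N. Pads are 22 mm wide; open, the fingers measure 114 mm over their backs; the gripper's body (76 mm by 85 mm) begins 54 mm behind the grasp point. The pads swing forward as they close: fully open they stand 13 mm farther back than shut.
Start: joints at [-1.429, 0.527, 1.433, -0, 1.181, -0.178], TCP at [0.197, -0.593, 0.405] pointing down, gripper open.
Joint ranges: [-3.08, 3.08], [-0.75, 2.2], [0.22, 2.44], [-1.43, 4.57], [0, 2.65], [-2.85, 2.85]. Speed limits (rad/s): [2.79, 2.79, 3.14, 3.14, 3.14, 3.14].

## Interface

Orientations are given as a unit quaternion [x, y, z, w].
In Python, from station import * gives the robot as it stands.
- The arm moves only by the shell command python3 -m jog 'ROWS' [OPENING] [FORCE]. ROWS is a JSON object of lists of equal length, an entry for each row: "linear": the shift along the world's x, y, z in mm, a list of three; "turn": the turn about the world's z in units of 5 degrees (1.0 is 5 degrees). A call has 1 to 12 rows; each row shifts and turns the commanded pose from where the row before left it; what a row does not reach is not made up. A row lasts 1/8 s, in which the tool goes at most 62.5 mm and 10.7 degrees, less where a joint would pass 70% of its speed; a pose out of reach is approached as far as the arm can. A call is refused whole if a number of a shift passes 62.5 or a number of a turn 1, either way. A call with a gripper value outside its range is refused whole. OPENING is the opening, from 0 (shut) to 1 (fully open), set as the call begins (- or left out, the last holds). The fingers move at their own pace and stop on an object; FORCE is the grip in N (left out, the last holds). Time passes only in rows, so rows that do not move let the fingers close. It gives the time, the measured TCP pose, the force, the opening and the grip force at its end, in the units of the state.
- sense(): the state, without advancing time (a new reading comes with each control period).
- snapshot(name): name is "scene" or "top" or "wrist"; returns the picture (400x640x3 uint8, red, green, blue); there is no depth.
- get_calibration(name): a dict with "fx", "fy", "cx", "cy" (pixels), "dist_coeffs" ([k1, k2, p1, p2, k3] as OpenCV has them; the pictures are not rectified), "world_to_cam" (4x4, takes a point from world to camera coordinates). Camera axes: x right, y down, z forward; pixel columns grow to the right and rows downward; lengths in m; the calibration is good to about 2 mm. A picture is of the moment at which its call begins: read the wrist's pose just before it. get_calibration takes no time and is no camera call; for the wrist camera it gives the pose at the moment of the call.
- sign_off(): hands the job in; it is judged then, once.
The state is a dict: "t": time; "q": joint angles; "qd": joint speeds; "tau": joint torques, N m; "tcp_pos": TCP position; "tool_rot": TCP orientation; "force": force on the tool from outside, world axes, zero at the start; "ft_torque": the same for the moment, N m; "finger_gap": opening from 0.0 (shut) to 1.0 (fully open); "gripper_force": force on a finger pad.
Only numpy, scipy, OpenCV 4.12 (cv2) and the standard library are available. Lean on these libraries where they do the work, as an engineer would, in place of code of your own. Each camera call takes 0.05 s, during which the arm holds its last target. There are 200 camera calls.

## Working session

There is one attempt and no reset: what is moved stays moved. The work goes in short steps, Python scripts to look and compute and a shell command to move; the robot and the scene stay as the last step left them, time stands still between calls to the robot, and variables do not carry over. Pictures are saved under pics/ and viewed, at most 10 in all, crops included, and the job is handed in when it is done.

```bash
ls; mkdir -p pics
python3 - <<'E'
from station import *
import cv2
for n in ("scene","top"):
    im=snapshot(n); cv2.imwrite(f"pics/{n}0.png",im[:,:,::-1])
    c=get_calibration(n); print(n,c)
s=sense(); print(s)
E
```

```text
pics
scene {'fx': 399.0059289603378, 'fy': 399.0059289603378, 'cx': 320.9341612581533, 'cy': 198.64191812049006, 'dist_coeffs': array([-0.03631168,  0.        ,  0.        ,  0.        ,  0.        ]), 'world_to_cam': array([[-0.50256343,  0.86450365, -0.00796522,  0.28725378],
       [ 0.69603854,  0.39913019, -0.59684624, -0.33270926],
       [-0.51279659, -0.30549719, -0.8023161 ,  1.30117128],
       [ 0.        ,  0.        ,  0.        ,  1.        ]])}
top {'fx': 382.55406290381154, 'fy': 382.55406290381154, 'cx': 314.54023916350434, 'cy': 200.5599882504863, 'dist_coeffs': array([-0.0244552,  0.       ,  0.       ,  0.       ,  0.       ]), 'world_to_cam': array([[ 0.02122573, -0.99977032,  0.00296212,  0.00239901],
       [-0.99863526, -0.02134286, -0.04766656,  0.55470704],
       [ 0.04771883, -0.00194632, -0.99885891,  1.1360607 ],
       [ 0.        ,  0.        ,  0.        ,  1.        ]])}
{'t': 0.1, 'q': array([-1.42953664e+00,  5.28387292e-01,  1.43377097e+00, -7.28607719e-06,
        1.18139262e+00, -1.78502649e-01]), 'qd': array([-0.00057361, -0.00213085, -0.0033763 ,  0.0009642 ,  0.00248105,
        0.0007182 ]), 'tau': array([-1.46190978e-04, -4.43303061e+01, -1.78586537e+01, -1.88193344e-04,
        3.86827844e-03,  1.20693036e-05]), 'tcp_pos': array([ 0.19644501, -0.59300322,  0.4038235 ]), 'tool_rot': array([ 9.87245514e-01,  1.59202185e-01,  1.48631227e-05, -9.79006442e-04]), 'force': array([0.33059466, 0.29757003, 0.14353619]), 'ft_torque': array([ 0.02399748,  0.06207891, -0.00352192]), 'gripper_force': 0.0, 'finger_gap': 1.0029634355005486}
```

View pics/scene0.png

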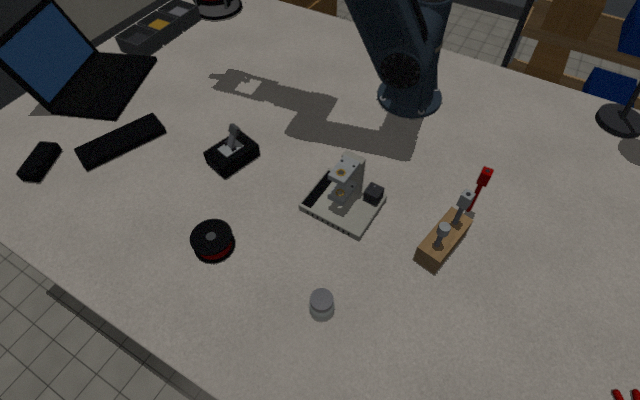

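View pics/top0.png

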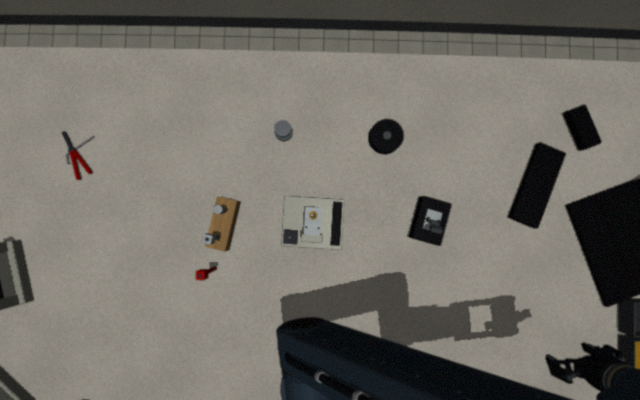

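The scene picture shows the power box at (232,155), the printer at (343,195) and the stand at (445,240). The stand holds a round knob at (443,230) and a grey square block at (466,198), and a red look-alike stands at (485,177). In the top view the square block is at (209,239), the round knob at (219,209) and the red look-alike at (203,274). The grey square block in the stand fits the description. I'll confirm it in an enlarged crop and measure there.

Run:
```python
import cv2,numpy as np
t=cv2.imread("pics/top0.png"); s=cv2.imread("pics/scene0.png")
def crop(im,x,y,w,h,k):
    o=cv2.resize(im[y:y+h,x:x+w],None,fx=k,fy=k,interpolation=cv2.INTER_CUBIC)
    o=cv2.convertScaleAbs(o,alpha=1.5,beta=10)
    for i in range(0,w,10):
        cv2.line(o,(i*k,0),(i*k,6 if i%50 else 14),(0,255,0),1); 
        if i%20==0: cv2.putText(o,str(x+i),(i*k,22),0,.35,(0,0,255),1)
    for i in range(0,h,10):
        cv2.line(o,(0,i*k),(6,i*k),(0,255,0),1)
        if i%20==0: cv2.putText(o,str(y+i),(8,i*k+4),0,.35,(0,0,255),1)
    return o
a=crop(t,190,190,80,100,5)  # stand
b=crop(t,275,190,75,60,5)
c=crop(t,400,190,60,60,5)
d=np.zeros((600,800,3),np.uint8)
d[:500,:400]=a; d[:300,410:785]=b; d[300:600,410:710]=c
cv2.imwrite("pics/c1.png",d)
e=np.zeros((600,800,3),np.uint8)
e[:600,:400]=crop(s,410,160,100,150,4)[:,:400]
e[:400,400:800]=crop(s,295,145,100,100,4)
e[400:600,400:680]=crop(s,200,125,70,50,4)
cv2.imwrite("pics/c2.png",e)
```

```text
(no output)
```

View pics/c1.png

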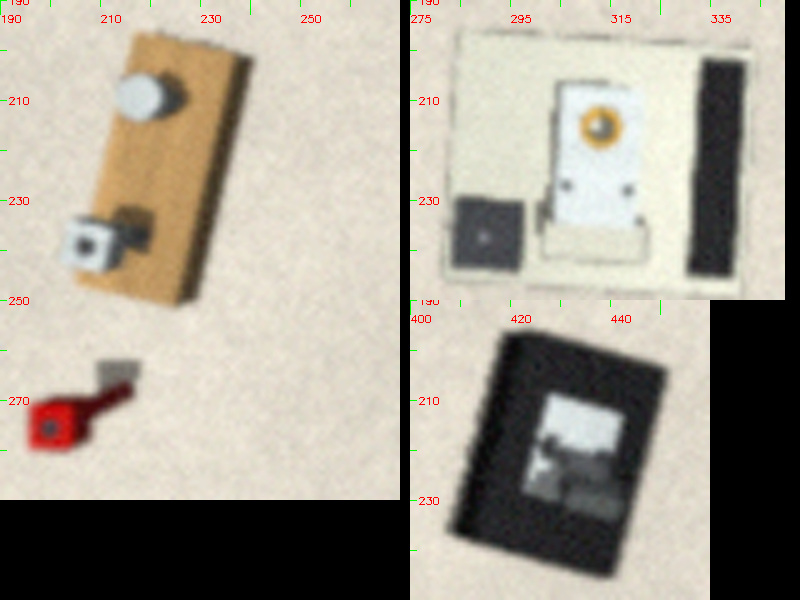

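View pics/c2.png

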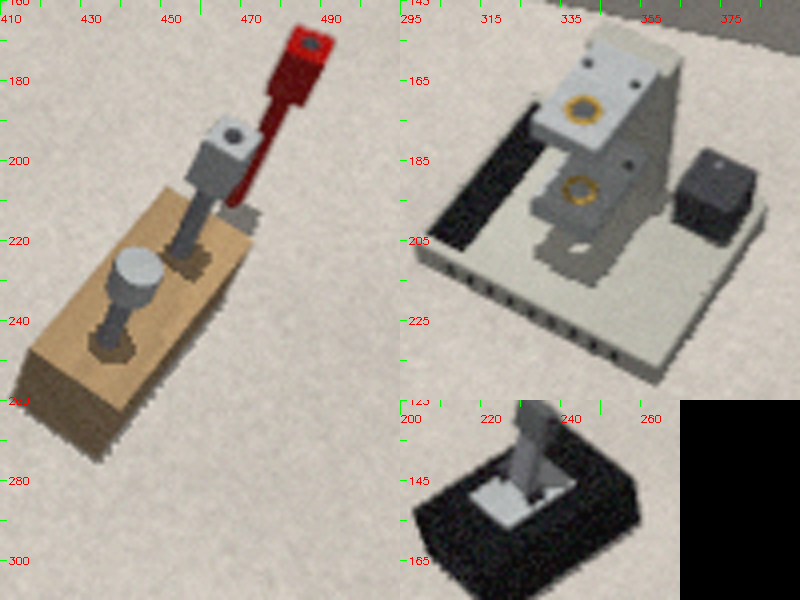

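The crop confirms it: the grey square block with a screw hole is at top (207,239) / scene (468,193). The round knob (219,209) is the spindle, and the red one (200,275) stands outside the stand. The toggle leans to the image-down side of its box. The upper bushing is at top (312.6,215) / scene (340.4,172).

```bash
cat > h.py <<'E'
import numpy as np, cv2
from station import *
def ray(n,p,c=None):
    c=c or get_calibration(n); K=np.array([[c['fx'],0,c['cx']],[0,c['fy'],c['cy']],[0,0,1]])
    u=cv2.undistortPoints(np.array([[p]],float),K,np.array(c['dist_coeffs']))[0,0]
    M=np.array(c['world_to_cam']); R=M[:3,:3]; d=R.T@np.array([u[0],u[1],1]); return -R.T@M[:3,3], d/np.linalg.norm(d)
def atz(n,p,z,c=None):
    o,d=ray(n,p,c); return o+d*(z-o[2])/d[2]
def tri(*rs):
    A=sum(np.eye(3)-np.outer(d,d) for o,d in rs); b=sum((np.eye(3)-np.outer(d,d))@o for o,d in rs); return np.linalg.solve(A,b)
def proj(n,P,c=None):
    c=c or get_calibration(n); K=np.array([[c['fx'],0,c['cx']],[0,c['fy'],c['cy']],[0,0,1]]); M=np.array(c['world_to_cam'])
    return cv2.projectPoints(np.atleast_2d(P).astype(float),cv2.Rodrigues(M[:3,:3])[0],M[:3,3],K,np.array(c['dist_coeffs']))[0][:,0]
E
python3 - <<'E'
from h import *
np.set_printoptions(precision=4,suppress=True)
for n,t,s,z in [("block top",(207,238.9),(468,193.4),.17),("upper bush",(312.6,215),(340.4,172.1),.15),("red top",(199.6,275),(487.6,170.4),.16),("knob top",(218.6,208.8),(410+34.5-.4,160+66.2-.4),.136)]:
    print(n,tri(ray("top",t),ray("scene",s)),atz("top",t,z),atz("scene",s,z))
P=lambda x0,y0,L,k=5:[(x0+(a+.5)/k-.5,y0+(b+.5)/k-.5) for a,b in L]
q=[atz("top",p,.06) for p in P(190,190,[(137,33),(240,53),(178,303),(75,280)])]
print("stand",np.mean(q,0),np.array(q)); print("yaw",[np.degrees(np.arctan2(*(b-a)[1::-1])) for a,b in((q[3],q[0]),(q[2],q[1]))])
q=[atz("top",p,.046) for p in P(400,190,[(520-410,332-300),(667-410,370-300),(612-410,577-300),(463-410,535-300)])]
print("box",np.mean(q,0),np.array(q),[np.degrees(np.arctan2(*(b-a)[1::-1])) for a,b in((q[3],q[0]),(q[2],q[1]))])
q=[atz("top",p,.022) for p in P(275,190,[(458-410,32),(750-410,47)])]
print("printer y",q,np.degrees(np.arctan2(*(q[0]-q[1])[1::-1])))
print("grip",atz("top",P(400,190,[(590-410,500-300)])[0],.11))
s=sense(); R=cv2.Rodrigues
from scipy.spatial.transform import Rotation as Ro
m=Ro.from_quat(s['tool_rot']).as_matrix(); print("tool y yaw",np.degrees(np.arctan2(m[1,1],m[0,1])), s['tcp_pos'])
E
```

```text
block top [0.442  0.2901 0.1707] [0.4419 0.2904 0.17  ] [0.4414 0.29   0.17  ]
upper bush [0.51   0.0181 0.1512] [0.5097 0.0188 0.15  ] [0.5095 0.0169 0.15  ]
red top [0.3476 0.3087 0.1617] [0.3473 0.3094 0.16  ] [0.346  0.3086 0.16  ]
knob top [0.5207 0.2723 0.1356] [0.521  0.2713 0.136 ] [0.5206 0.2732 0.136 ]
stand [0.482  0.2816 0.06  ] [[0.5589 0.296  0.06  ]
 [0.5486 0.2361 0.06  ]
 [0.4044 0.2674 0.06  ]
 [0.4162 0.327  0.06  ]]
yaw [np.float64(-12.266895546577937), np.float64(-12.232456079840789)]
box [ 0.5027 -0.3262  0.046 ] [[ 0.573  -0.2989  0.046 ]
 [ 0.5526 -0.3856  0.046 ]
 [ 0.4312 -0.354   0.046 ]
 [ 0.4539 -0.2665  0.046 ]] [np.float64(-15.186009983739487), np.float64(-14.604526243159137)]
printer y [array([0.5658, 0.105 , 0.022 ]), array([ 0.5606, -0.0694,  0.022 ])] 88.28045616779642
grip [ 0.4771 -0.3202  0.11  ]
tool y yaw -71.67878980067982 [ 0.1964 -0.593   0.4038]
```

```bash
python3 -m jog '{"linear":[[19.5,23.8,0],[19.5,23.8,0],[19.5,23.8,0],[19.5,23.8,0],[19.5,23.8,0],[19.5,23.8,0],[19.5,23.8,0],[19.5,23.8,0],[19.5,23.8,0],[19.5,23.8,0],[19.5,23.8,0],[19.5,23.8,0]],"turn":[-0.55,-0.55,-0.55,-0.55,-0.55,-0.55,-0.55,-0.55,-0.55,-0.55,-0.55,-0.55]}' 0 40
```

```text
t: 1.6
tcp_pos: [0.431, -0.3067, 0.4044]
tool_rot: [0.992, -0.129, -0.0, -0.0]
force: [-0.0, -0.4, 0.7]
finger_gap: 0.001
gripper_force: 0.0
```

```bash
python3 -m jog '{"linear":[[0,0,-28],[0,0,-28],[0,0,-28],[0,0,-28],[0,0,-27],[0,0,0],[0,0,0]],"turn":[0,0,0,0,0,0,0]}'
python3 - <<'E'
from h import *
cv2.imwrite("pics/s1.png",snapshot("scene")[60:200,150:310,::-1].repeat(4,0).repeat(4,1))
E
```

```text
t: 2.48
tcp_pos: [0.4307, -0.3079, 0.2662]
tool_rot: [0.992, -0.128, 0.0, 0.0]
force: [-0.3, -0.7, 0.2]
finger_gap: -0.0
gripper_force: 0.0
```

View pics/s1.png

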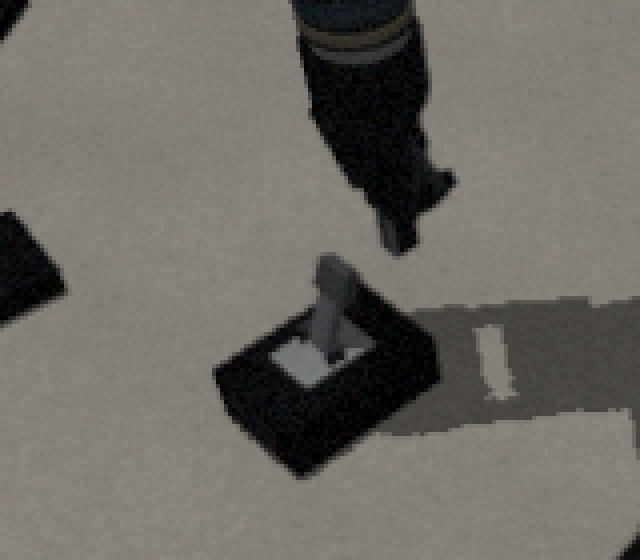

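The closed fingers, at crop (400,250), stand behind the grip block at (335,270), on its −x side. Next I push along the box's +x.

```bash
python3 -m jog '{"linear":[[7.5,-2,0],[7.5,-2,0],[7.5,-2,0],[7.5,-2,0],[7.5,-2,0],[7.5,-2,0],[7.5,-2,0],[7.5,-2,0],[7,-2,0],[0,0,0],[0,0,0]],"turn":[0,0,0,0,0,0,0,0,0,0,0]}'
python3 -m jog '{"linear":[[-10,2.6,0],[-10,2.6,0],[-10,2.6,10],[0,0,30],[0,0,40],[0,0,40],[0,0,40],[0,0,20]],"turn":[0,0,0,0,0,0,0,0]}'
python3 - <<'E'
from h import *
a=snapshot("scene")[60:200,150:310,::-1].repeat(3,0).repeat(3,1)
cv2.imwrite("pics/s2.png",a)
E
```

```text
t: 3.9
tcp_pos: [0.4974, -0.3256, 0.2656]
tool_rot: [0.992, -0.128, -0.0, -0.0]
force: [-0.4, 0.0, 0.1]
finger_gap: -0.005
gripper_force: 0.0
t: 4.9
tcp_pos: [0.4669, -0.3178, 0.4491]
tool_rot: [0.992, -0.128, 0.002, 0.001]
force: [-0.3, 0.6, -0.3]
finger_gap: -0.004
gripper_force: 0.0
```

View pics/s2.png

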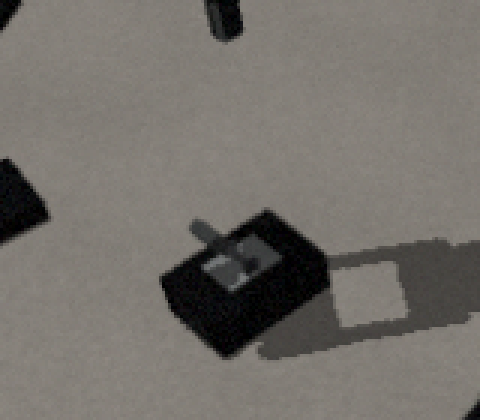

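The toggle now leans to the +x side, with its grip at crop (200,230), so the power box is off. Next I move over the rod.

```bash
python3 -m jog '{"linear":[[-2,50,0],[-2,51,0],[-2,51,0],[-2,51,0],[-2,51,0],[-2,51,0],[-2,51,0],[-2,51,0],[-2,51,0],[-2,51,0],[-2,51,0],[-3,48,0]],"turn":[0.45,0,0,0,0,0,0,0,0,0,0,0]}' 0.65 40
python3 -m jog '{"linear":[[0,0,0],[0,0,0]],"turn":[0,0]}'
python3 - <<'E'
from h import *
s=sense(); c=get_calibration("wrist"); im=snapshot("wrist")
cv2.imwrite("pics/w1.png",im[:,:,::-1])
import json; print(s['tcp_pos'],s['tool_rot']); print(c)
print("proj block top",proj("wrist",[.442,.2901,.17],c),"grasp pt below tcp",proj("wrist",[s['tcp_pos'][0],s['tcp_pos'][1],.17],c))
E
```

```text
t: 6.45
tcp_pos: [0.4417, 0.2914, 0.4455]
tool_rot: [0.994, -0.108, -0.0, 0.0]
force: [1.7, 0.4, -0.4]
finger_gap: 0.65
gripper_force: 0.0
t: 6.7
tcp_pos: [0.4419, 0.2896, 0.4453]
tool_rot: [0.994, -0.108, -0.0, 0.001]
force: [-0.7, 0.7, -0.5]
finger_gap: 0.648
gripper_force: 0.0
[0.44194435 0.28956818 0.44530758] [ 9.94148071e-01 -1.08023500e-01 -4.63544272e-04  5.66874475e-04]
{'fx': 355.68225869394024, 'fy': 355.68225869394024, 'cx': 321.3870232738815, 'cy': 200.67331869782024, 'dist_coeffs': array([-0.05612096,  0.        ,  0.        ,  0.        ,  0.        ]), 'world_to_cam': array([[-2.15777906e-01, -9.76442107e-01,  8.40380833e-04,
         3.76810182e-01],
       [-9.39458511e-01,  2.07839602e-01,  2.72434223e-01,
         3.08142440e-01],
       [-2.66190912e-01,  5.79957833e-02, -9.62174042e-01,
         5.19068994e-01],
       [ 0.00000000e+00,  0.00000000e+00,  0.00000000e+00,
         1.00000000e+00]])}
proj block top [[319.03137437 199.98877186]] grasp pt below tcp [[319.77331166 199.90736646]]
```

View pics/w1.png

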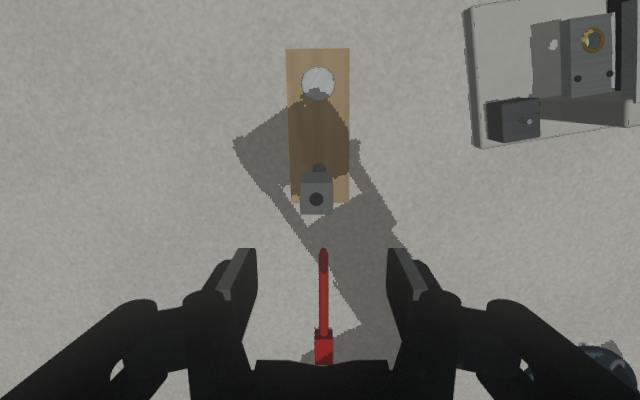

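The wrist picture shows the grey square block at (316,199), aligned with the gripper, and the round knob at (318,82). The red look-alike at (323,350) is clear. I shift about 1 mm in +y, descend and close.

```bash
python3 -m jog '{"linear":[[0,1.2,-20],[0,0,-25],[0,0,-25],[0,0,-25],[0,0,-20],[0,0,-15],[0,0,-9],[0,0,0],[0,0,0]],"turn":[0,0,0,0,0,0,0,0,0]}'
python3 -m jog '{"linear":[[0,0,0],[0,0,0],[0,0,0],[0,0,0],[0,0,0],[0,0,0],[0,0,0],[0,0,0]],"turn":[0,0,0,0,0,0,0,0]}' 0 30
```

```text
t: 7.88
tcp_pos: [0.4428, 0.2913, 0.3073]
tool_rot: [0.994, -0.108, 0.001, -0.0]
force: [0.2, -1.0, -0.0]
finger_gap: 0.647
gripper_force: 0.0
t: 8.88
tcp_pos: [0.4427, 0.2914, 0.3072]
tool_rot: [0.994, -0.108, 0.0, -0.0]
force: [-0.4, 0.3, 5.3]
finger_gap: 0.276
gripper_force: 32.4
```

```bash
python3 -m jog '{"linear":[[0,0,0],[0,0,0],[0,0,5],[0,0,10],[0,0,15],[0,0,15],[0,0,20],[0,0,25],[0,0,25],[0,0,25],[0,0,25],[0,0,10]],"turn":[0,0,0,0,0,0,0,0,0,0,0,0]}' 0 80
python3 -m jog '{"linear":[[0,0,0],[0,0,0],[0,0,0]],"turn":[0,0,0]}'
```

```text
t: 10.38
tcp_pos: [0.4421, 0.2912, 0.4839]
tool_rot: [0.994, -0.108, 0.001, -0.0]
force: [-0.1, -0.1, -0.9]
finger_gap: 0.269
gripper_force: 78.8
t: 10.75
tcp_pos: [0.4423, 0.2912, 0.4806]
tool_rot: [0.994, -0.108, -0.001, 0.001]
force: [-1.1, 1.4, -1.9]
finger_gap: 0.272
gripper_force: 78.8
```

```bash
python3 -m jog '{"linear":[[6,-25,0],[6,-25,0],[6,-25,0],[6,-25,0],[6,-25,0],[6,-25,0],[6,-25,0],[6,-25,0],[6,-25,0],[6,-25,0],[4,-13,0],[4,-10,0]],"turn":[0,0,0,0,0,0,0,0,0,0,0,0]}'
python3 -m jog '{"linear":[[0,0,-5],[0,0,-5],[0,0,-3],[0,0,0],[0,0,0]],"turn":[0,0,0,0,0]}'
python3 - <<'E'
from h import *
s=sense(); c=get_calibration("wrist"); im=snapshot("wrist"); b=snapshot("scene")
t=s['tcp_pos']; print(t)
tz=.010+t[2]-.3072; print("tip z",tz)
print("wrist: bush",proj("wrist",[.51,.0181,.15],c),"tip",proj("wrist",[t[0],t[1],tz],c))
print("scene: bush",proj("scene",[.51,.0181,.15]),"tip",proj("scene",[t[0],t[1],tz]))
a=cv2.resize(im[100:300,220:420,::-1],None,fx=3,fy=3)[:,:400] if 0 else cv2.convertScaleAbs(im[:,:,::-1],alpha=1.5)
d=np.zeros((600,800,3),np.uint8)
d[:400,:640]=a
cv2.imwrite("pics/w2full.png",a)
cr=lambda i,x,y,k,w,h:cv2.resize(cv2.convertScaleAbs(i[y:y+h,x:x+w,::-1],alpha=1.6),None,fx=k,fy=k,interpolation=cv2.INTER_CUBIC)
d=np.zeros((600,800,3),np.uint8)
d[:600,:400]=cr(im,270,60,4,100,150); d[:600,400:]=cr(b,300,80,5,80,120)
cv2.imwrite("pics/w2.png",d); cv2.imwrite("pics/b2.png",b[:,:,::-1])
E
```

```text
t: 12.25
tcp_pos: [0.5106, 0.0179, 0.4813]
tool_rot: [0.994, -0.108, -0.001, -0.0]
force: [-0.2, 1.0, -2.2]
finger_gap: 0.273
gripper_force: 78.7
t: 12.88
tcp_pos: [0.5105, 0.0185, 0.4688]
tool_rot: [0.994, -0.108, 0.0, -0.0]
force: [-0.4, 0.2, -1.2]
finger_gap: 0.271
gripper_force: 78.7
[0.51051273 0.01854948 0.46882179]
tip z 0.1716217865303345
wrist: bush [[321.11392391 186.6735315 ]] tip [[320.37191408 192.6778111 ]]
scene: bush [[340.75327323 172.43468501]] tip [[341.12574691 166.4117974 ]]
```

View pics/w2.png

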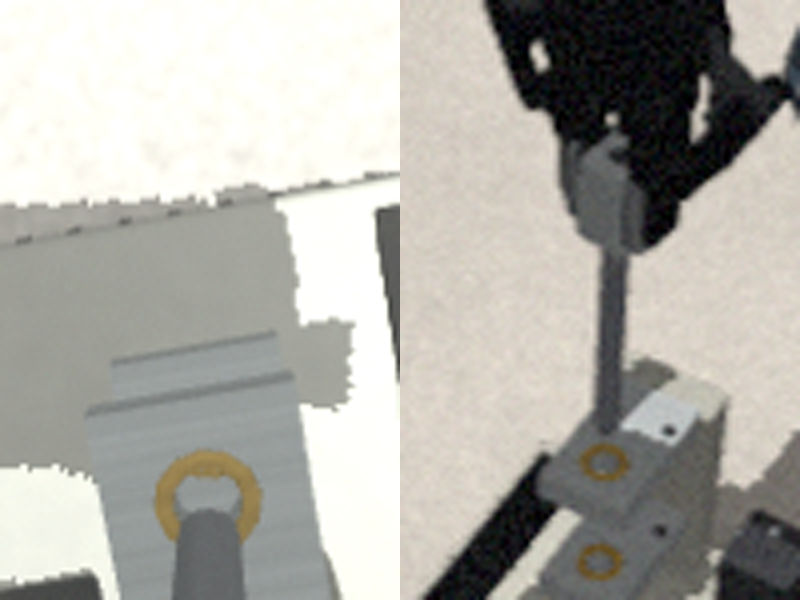

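The wrist crop puts the nose axis at (209,524) and the bushing ring at (208,500), and both match the predicted offset. The scene crop has the shank at (606,430) over the ring at (605,463). The rod is aligned to within about 0.5 mm, so I descend gently and watch the force.

```bash
python3 -m jog '{"linear":[[-0.3,0.2,-4],[0,0,-5],[0,0,-5],[0,0,-5],[0,0,-5],[0,0,-4],[0,0,-4],[0,0,0],[0,0,0]],"turn":[0,0,0,0,0,0,0,0,0]}'
```

```text
t: 14.1
tcp_pos: [0.5103, 0.0185, 0.4368]
tool_rot: [0.994, -0.108, 0.0, 0.0]
force: [-0.0, -0.9, -1.6]
finger_gap: 0.27
gripper_force: 78.7
```

```bash
python3 -m jog '{"linear":[[0,0,-4],[0,0,-4],[0,0,-4],[0,0,-4],[0,0,-4],[0,0,-4],[0,0,-4],[0,0,0],[0,0,0]],"turn":[0,0,0,0,0,0,0,0,0]}'
```

```text
t: 15.22
tcp_pos: [0.5103, 0.0185, 0.4088]
tool_rot: [0.994, -0.108, 0.0, 0.0]
force: [-0.4, 0.6, -1.9]
finger_gap: 0.272
gripper_force: 78.7
```

No contact through the upper bushing. I continue to the lower one in small steps.

```bash
python3 -m jog '{"linear":[[0,0,-4],[0,0,-5],[0,0,-5],[0,0,-5],[0,0,-5],[0,0,-4],[0,0,-3],[0,0,-3],[0,0,-3],[0,0,-3],[0,0,0],[0,0,0]],"turn":[0,0,0,0,0,0,0,0,0,0,0,0]}'
```

```text
t: 16.73
tcp_pos: [0.5102, 0.0185, 0.3688]
tool_rot: [0.994, -0.108, 0.0, 0.0]
force: [-0.6, -0.7, -1.0]
finger_gap: 0.272
gripper_force: 78.7
```

```bash
python3 -m jog '{"linear":[[0,0,-3],[0,0,-3],[0,0,-3],[0,0,-3],[0,0,0]],"turn":[0,0,0,0,0]}'
```

```text
t: 17.35
tcp_pos: [0.5102, 0.0185, 0.3564]
tool_rot: [0.994, -0.108, -0.0, -0.0]
force: [-0.1, -0.7, -2.3]
finger_gap: 0.269
gripper_force: 78.7
```

```bash
python3 -m jog '{"linear":[[0,0,-3],[0,0,-3],[0,0,-3],[0,0,-3],[0,0,-2.5],[0,0,0],[0,0,0],[0,0,0]],"turn":[0,0,0,0,0,0,0,0]}'
python3 - <<'E'
from h import *
s=sense(); t=s['tcp_pos']; print(t,s['force'],s['ft_torque'])
b=snapshot("scene"); im=snapshot("wrist")
cr=lambda i,x,y,k,w,h:cv2.resize(cv2.convertScaleAbs(i[y:y+h,x:x+w,::-1],alpha=1.6),None,fx=k,fy=k,interpolation=cv2.INTER_CUBIC)
d=np.zeros((600,800,3),np.uint8)
d[:,:480]=cr(b,300,125,6,80,100); d[:480,480:]=cr(im,280,140,4,80,120)
for z in(.165,.15,.075,.045):print(z,(proj("scene",[.5101,.0183,z])-[300,125])*6)
cv2.imwrite("pics/f.png",d)
E
```

```text
t: 18.35
tcp_pos: [0.5102, 0.0185, 0.3423]
tool_rot: [0.994, -0.108, 0.0, 0.0]
force: [-0.3, -0.4, -1.7]
finger_gap: 0.275
gripper_force: 78.7
[0.51022749 0.01850854 0.34232817] [-0.26183837 -0.37657431 -1.66231897] [ 0.02190795 -0.07389448 -0.00011154]
0.165 [[246.12321004 259.13095827]]
0.15 [[244.85557742 284.98018451]]
0.075 [[238.97291448 404.6857919 ]]
0.045 [[236.81296865 448.53482675]]
```

View pics/f.png

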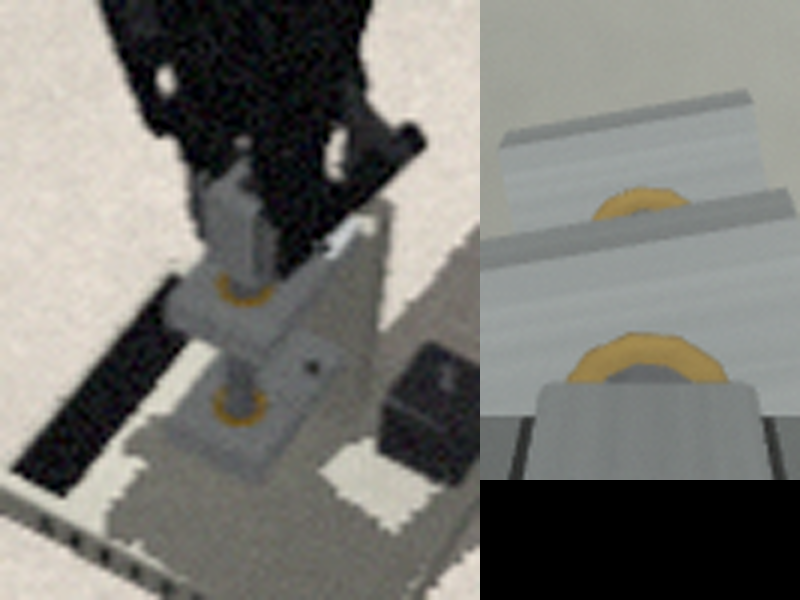

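The scene crop shows the shank entering the lower ring at (240,405), below the upper ring at (245,290). The block hangs clear above the upper bushing, its bottom close to the predicted level for a 15 mm gap. The forces are near zero and the arm is still, so I hand the job in.

```bash
python3 -c "
from station import *
print(sense()['qd']); print(sign_off())"
```

```text
[-1.33932336e-03  6.57298362e-05  1.90698232e-03 -8.21881755e-04
 -1.21542519e-03  5.99935087e-04]
the job is handed in; nothing more can be done
None
```

I switched the power box off first, then threaded the guide rod through the upper and lower bushings; the gripper is holding it still and upright, its block about 15 mm above the upper bushing, and the job was handed in at about 18 s.

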